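# Gauge a groove and set the rule to its depth

### The arm

A 6-joint arm with a two-finger parallel gripper is mounted at the origin on a cart in front of the work surface, level with it; the furniture and walls round the work are solid. World frame = base frame: x ahead of the robot, y to its left, z up, the work surface at z = 0. Lengths are in m, angles in rad, forces in N, time in s.
With the tool pointing down it reaches from about 0.375 to 0.825 m from the base axis. Payload 5.5 kg.
Tool frame: the origin (TCP) lies on the front face of the gripper's body, between the roots of the fingers; the fingertips stand 73 mm ahead of it and the grasp point (between the pads) lies 54 mm ahead of it; z points along the fingers, y is the line along which they close (so a half turn about z gives the same grasp; the last joint's range is limited). The gripper opens to 85 mm and grips with 20 to 120 N. Pads are 22 mm wide; open, the fingers measure 114 mm over their backs; the gripper's body (76 mm by 85 mm) begins 54 mm behind the grasp point. The pads swing forward as they close: fully open they stand 13 mm farther back than shut.
Start: joints at [-1.229, 0.314, -0.047, 1.21, 0, 1.571], TCP at [0.201, -0.565, 0.304] pointing down, gripper open.
Joint ranges: [-2.67, 2.67], [-0.69, 1.73], [-1.03, 1.25], [-2.08, 2.16], [-1.42, 1.45], [-3.14, 3.14]. Speed limits (rad/s): [2.39, 2.39, 3.01, 3.14, 3.14, 3.14].

### API

Orientations are given as [roll, pitch, yaw] about the fixed x, y, z axes, in that order (R = Rz(yaw) Ry(pitch) Rx(roll)).
In Python, from rig import move_to, move_l, set_joints, gripper_open, close_gripper, wait, inverse_kinematics, sense, read_camera, camera_info, MotionError, sign_off, spot_in gives the robot as it stands. Calls block until the motion is done:
- move_to(position, orientation): joint-space move of the TCP to a pose.
- move_l(position, speed=0.15, frame=None, force_limit=None): straight line of the TCP; frame=None keeps the orientation; speed is the mean speed in m/s. With force_limit (N) it stops when the force on the tool has changed by that much, and returns True; else False.
- set_joints(angles): joint-space move.
- gripper_open() and close_gripper(strength=None): open the fingers fully, or close them until they stop; strength is the grip in N (None keeps the last).
- wait(seconds).
- inverse_kinematics(position, orientation): joint angles nearest the present ones, or None.
- sense(): the state.
- read_camera(name): name is "scene" or "top" or "wrist"; returns (picture, depth): 420x560x3 uint8, blue, green, red; 420x560 float32, m along the optical axis (not along the pixel's ray), 0 where there is no reading.
- camera_info(name): a dict with "K" (3x3 intrinsics, pixels), "R" (3x3) and "t" (3): a world point X has camera coordinates R X + t. Camera axes: x right, y down, z forward; pixel columns grow to the right and rows downward; lengths in m; the calibration is good to about 2 mm. A picture is of the moment at which its call begins: read the wrist's pose just before it. camera_info takes no time and is no camera call; for the wrist camera it gives the pose at the moment of the call.
A pose or a line that the arm cannot do raises MotionError and nothing moves.
- sign_off(): hands the job in; it is judged then, once.
Trained networks look in the newest picture that a camera, given by its name, has taken for a name from the list of things; names that differ only in an ending like _2 or _b are one class to them, and where a whole thing is asked for, a point or a joint stands for the part that bears it (a point fixed in the world has none). Each returns a list of dicts, best first, with "conf" (0 to 1); they miss things now and then, are a little off and sometimes report something else, mostly with a low value. They report only what shows in the picture. A call takes as long as a camera call.
- spot_in(camera, query): "at" ([x, y, z] in m, in the coordinates of the camera as it stood for that picture, good to about 4 mm: the middle of the surface that is visible of it).
The state is a dict: "time": time; "q": joint angles; "joint_velocities": joint speeds; "joint_torque": joint torques, N m; "eef_pos": TCP position; "orientation": TCP orientation; "force": force on the tool from outside, world axes, zero at the start; "torque": the same for the moment, N m; "grip_width": finger opening in m; "grip_force": force on a finger pad.
Only numpy, scipy, OpenCV 4.12 (cv2) and the standard library are available. Lean on these libraries where they do the work, as an engineer would, in place of code of your own. Each camera call takes 0.05 s, during which the arm holds its last target. There are 200 camera calls.

### The job

Take the depth gauge from its cradle, stand it across the middle of the groove in the screwed-down workpiece and press its sprung probe in, gently, until the base sits flat on the wood; hold it down for a moment with about 15 N, then leave it standing there. Read the depth of the groove and set the setting rule's carriage so that the gap between carriage and shoulder is that depth, to within 3 mm.

Things in the scene. Friction and masses are not known exactly. Their poses are not given: they have to be found in the camera images.
- gauge: depth gauge, 0.35 kg. Origin: centre of the underside of its flat steel base (76 mm along its x, 34 along y, 10 thick). On the base stands a dark body 34 (x) x 26 (y) mm up to 55 mm above the underside, to be gripped across its 26 mm. Its z axis points up. It starts standing in the cradle, base 48 mm above the bench
- gauge_grip (a point): point in the middle of the gauge's body, 40 mm above the underside of the base
- probe (a joint): sprung probe of the gauge, a 5 mm round pin that hangs 34 mm below the base when free (0) and slides up into the gauge by this many m as it is pressed in (to 0.032). Groove depth = 0.034 - this value while the base is seated. Its brass tail stands out of the gauge's top by 6.5 mm plus this value
- probe_tip (a point): round lower end of the probe. Pressing it in takes 4.3 N at once, then evenly more, 6 N at 24 mm; it springs out by itself when free, but under the gauge's own weight (3.4 N) it stays where it was pressed to
- workpiece: brown wooden block, 160 (x) x 84 (y) mm, screwed on a steel bed plate 184 x 100 x 4 mm that is fixed to the bench. The flat level top of the wood stands 50 to 62 mm above the bench, how high is not known. Origin: at bench level under the middle. Along its x axis, in the middle of its top, runs a stopped groove 120 mm long, 10 mm wide and of unknown depth, 10 to 30 mm
- cradle: dark wooden cradle, 90 (x) x 60 (y) mm, fixed to the bench: two cheeks 48 mm high with a 30 mm gap between, in which the probe hangs. Origin: centre of its underside
- rule: grey metal setting rule fixed to the bench: plate 110 (x) x 46 (y) x 10 mm with a shoulder 21 mm high. Origin: at bench level under the face of the shoulder; x points from the shoulder along the plate, with a scale mark every 5 mm from that face (every second one longer)
- carriage (a joint): the rule's carriage: gap in m between its end face and the shoulder face; 0 at the shoulder (a firm stop), up to 0.055. Moves along the rule's x with 3 N of friction and stays where it is left
- carriage_knob (a point): middle of the carriage's upright black square knob (16 x 16 mm, from 19 to 51 mm above the bench), 43 mm above the bench and 14 mm from the carriage's end face

How it is judged:
By the outcome, as a careful person would: the job done as asked, in the order asked, and still so for the second after the job is handed in, with the robot touching nothing.
It also fails if it takes over 61 s, if anything falls off the work surface, if the arm or the gripper's body presses on something with over 40 N, if the wrist force passes 120 N, or if a joint passes its speed limit or range.

## Working session

There is one attempt and no reset: what is moved stays moved. The work goes in short steps, each a Python script; the robot and the scene stay as the last script left them, time stands still between calls to the robot, and variables do not carry over. Pictures are saved under pics/ and viewed, at most 10 in all, crops included, and the job is handed in when it is done.

```bash
ls; mkdir -p pics
cat > h.py <<'E'
from rig import *
import numpy as np, cv2
def w(cam,p,ci=None):
    ci=ci or camera_info(cam); return ci["R"].T@(np.array(p)-ci["t"])
def cloud(cam,d,ci=None):
    ci=ci or camera_info(cam); K=np.array(ci["K"]); R=np.array(ci["R"]);t=np.array(ci["t"])
    v,u=np.indices(d.shape); P=np.stack([(u-K[0,2])/K[0,0]*d,(v-K[1,2])/K[1,1]*d,d],-1)
    X=(P-t)@R; X[d<=0]=np.nan; return X
E
python3 - <<'E'
from h import *
ims=[]
for c in ["top","scene"]:
    im,d=read_camera(c); ci=camera_info(c); np.savez(f"pics/{c}.npz",im=im,d=d,**{k:np.array(ci[k]) for k in "KRt"})
    cv2.imwrite(f"pics/{c}.png",im)
    print(c,np.round(ci["K"],1).tolist(),np.round(-np.array(ci["R"]).T@ci["t"],3))
    for q in ["gauge","workpiece","cradle","rule","carriage","carriage_knob"]:
        print(q,[(round(o["conf"],2),np.round(w(c,o["at"]),3).tolist()) for o in spot_in(c,q)[:3]])
print(sense())
E
```

```text
pics
top [[470.2, 0.0, 278.7], [0.0, 470.2, 215.2], [0.0, 0.0, 1.0]] [0.282 0.209 1.086]
gauge [(0.69, [0.507, -0.029, 0.063])]
workpiece [(0.86, [0.451, 0.192, 0.053]), (0.38, [0.483, 0.467, 0.018])]
cradle [(0.72, [0.493, -0.012, 0.051])]
rule [(0.93, [0.476, 0.449, 0.009])]
carriage [(0.53, [0.484, 0.465, 0.019]), (0.41, [0.507, -0.026, 0.062])]
carriage_knob [(0.69, [0.485, 0.463, 0.022])]
scene [[507.3, 0.0, 286.7], [0.0, 507.3, 207.5], [0.0, 0.0, 1.0]] [-0.022  0.728  0.936]
gauge [(0.67, [0.501, -0.02, 0.072])]
workpiece [(0.58, [0.443, 0.206, 0.053])]
cradle [(0.58, [0.5, 0.002, 0.032]), (0.5, [0.485, 0.468, 0.02])]
rule [(0.94, [0.477, 0.451, 0.009]), (0.71, [0.502, -0.022, 0.069])]
carriage [(0.78, [0.486, 0.468, 0.02])]
carriage_knob [(0.78, [0.486, 0.471, 0.019])]
{'time': 0.7, 'q': array([-1.22900463e+00,  3.13458121e-01, -4.70867742e-02,  1.21019264e+00,
       -1.01984547e-05,  1.57080070e+00]), 'joint_velocities': array([-0.00087341,  0.00043103,  0.00221835,  0.00034961,  0.00137773,
       -0.00203685]), 'joint_torque': array([ 1.04947561e-03, -5.39288664e+01,  3.39984584e+01,  1.30142907e-03,
        3.21881589e-04, -1.61698904e-05]), 'eef_pos': array([ 0.20110435, -0.56529827,  0.30393043]), 'orientation': array([3.14153386e+00, 1.01981979e-05, 3.41787323e-01]), 'force': array([0.26198374, 0.55571311, 0.08369626]), 'torque': array([ 0.00596952, -0.0285399 ,  0.02847803]), 'grip_force': 0.0, 'grip_width': 0.08548272583970987}
```

Run:
```python
from h import *
z=np.load("pics/top.npz"); X=cloud("top",z["d"],{k:z[k] for k in "KRt"})
m=(X[...,0]>.3)&(X[...,0]<.65)&(X[...,1]>-.15)&(X[...,1]<.6)&(X[...,2]<.2)
r,c=np.where(m); print(r.min(),r.max(),c.min(),c.max())
# height map stats per object
for n,(cx,cy) in dict(wp=(.451,.192),cr=(.493,-.012),ru=(.477,.45)).items():
    for lo,hi in [(.007,.015),(.015,.027),(.03,.045),(.04,.051),(.05,.065),(.08,.12)]:
        s=m&(abs(X[...,0]-cx)<.11)&(abs(X[...,1]-cy)<.11)&(X[...,2]>lo)&(X[...,2]<hi)
        if s.sum()>8:
            rr=cv2.minAreaRect(X[s][:,:2].astype(np.float32)); print(n,lo,hi,s.sum(),np.round(rr[0],4),np.round(rr[1],4),round(rr[2],1),"z",np.round(np.median(X[s][:,2]),4))
im=z["im"][r.min():r.max(),c.min():c.max()]; print(im.shape)
f=min(800/im.shape[1],600/im.shape[0]); cv2.imwrite("pics/topc.png",cv2.resize(im,None,fx=f,fy=f)); print(f)
```

```text
131 309 78 428
wp 0.007 0.015 843 [0.4512 0.1959] [0.2191 0.2119] 0.0 z 0.008
wp 0.015 0.027 53 [0.4583 0.1812] [0.1552 0.1196] 63.6 z 0.0225
wp 0.03 0.045 185 [0.4377 0.1974] [0.1544 0.0481] 71.9 z 0.0336
wp 0.04 0.051 216 [0.4548 0.1906] [0.1597 0.085 ] 72.0 z 0.0498
wp 0.05 0.065 2412 [0.4546 0.1904] [0.1602 0.0843] 72.0 z 0.0542
cr 0.007 0.015 108 [ 0.5314 -0.0114] [0.1298 0.2248] 4.2 z 0.0093
cr 0.015 0.027 155 [ 0.5371 -0.0594] [0.0781 0.1746] 39.2 z 0.0238
cr 0.03 0.045 81 [ 0.5289 -0.0616] [0.0693 0.1655] 30.3 z 0.0391
cr 0.04 0.051 354 [ 0.5125 -0.0321] [0.0598 0.0914] 22.3 z 0.0479
cr 0.05 0.065 379 [ 0.5095 -0.0335] [0.0615 0.0868] 22.0 z 0.0574
cr 0.08 0.12 234 [ 0.5095 -0.034 ] [0.0331 0.028 ] 87.1 z 0.1029
ru 0.007 0.015 1828 [0.477 0.45 ] [0.2198 0.2199] 0.0 z 0.0095
ru 0.015 0.027 742 [0.4406 0.4312] [0.1582 0.2589] 39.6 z 0.0213
ru 0.03 0.045 25 [0.45   0.4223] [0.1088 0.2362] 51.0 z 0.0363
ru 0.04 0.051 38 [0.4969 0.4072] [0.0322 0.1342] 0.5 z 0.0494
ru 0.05 0.065 37 [0.4836 0.4075] [0.133 0.016] 83.6 z 0.0515
ru 0.08 0.12 19 [0.5263 0.3622] [0.097  0.0058] 25.8 z 0.0985
(178, 350, 3)
2.2857142857142856
```

View pics/topc.png

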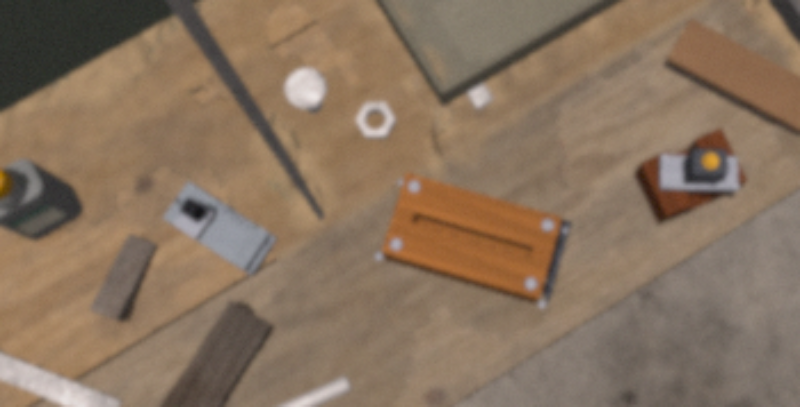

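View pics/scene.png

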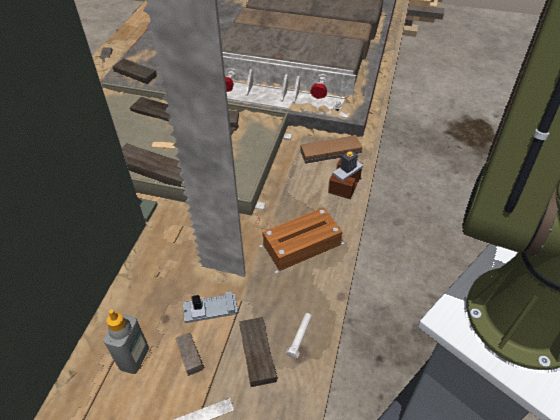

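Run:
```python
from h import *
for c in ["top","scene"]:
    z=np.load(f"pics/{c}.npz"); X=cloud(c,z["d"],{k:z[k] for k in "KRt"})
    for lo in [.1,.2,.3,.4,.5,.6]:
        s=(X[...,2]>lo)&(X[...,2]<lo+.1)&(X[...,0]>.25)&(X[...,0]<.9)&(X[...,1]>-.2)&(X[...,1]<.65)
        if s.sum(): 
            P=X[s]; print(c,lo,s.sum(),"minx pt",np.round(P[P[:,0].argmin()],3),"min",np.round(P.min(0),3),"max",np.round(P.max(0),3))
# gauge base
z=np.load("pics/top.npz"); X=cloud("top",z["d"],{k:z[k] for k in "KRt"})
try:
    move_to([0.44,-0.034,0.30],[np.pi,0,0])
except MotionError as e: print(e)
s=sense(); ci=camera_info("wrist"); im,d=read_camera("wrist")
print(s["eef_pos"],s["orientation"],s["time"],s["force"]); print(np.round(ci["K"],1).tolist(), np.round(-ci["R"].T@ci["t"],3), np.round(ci["R"],2).tolist())
for q in ["gauge","gauge_grip"]: print(q,[(round(o["conf"],2),np.round(w("",o["at"],ci),4).tolist()) for o in spot_in("wrist",q)[:3]])
np.savez("pics/w1.npz",im=im,d=d,**{k:np.array(ci[k]) for k in "KRt"}); cv2.imwrite("pics/w1.png",im)
```

```text
top 0.1 5584 minx pt [0.469 0.632 0.112] min [ 0.469 -0.2    0.1  ] max [0.9  0.65 0.2 ]
top 0.2 4209 minx pt [0.482 0.344 0.246] min [0.482 0.338 0.2  ] max [0.771 0.65  0.3  ]
top 0.3 5912 minx pt [0.482 0.344 0.383] min [0.482 0.338 0.3  ] max [0.771 0.65  0.4  ]
top 0.4 6336 minx pt [0.482 0.343 0.447] min [0.482 0.338 0.4  ] max [0.773 0.634 0.5  ]
top 0.5 1994 minx pt [0.482 0.343 0.599] min [0.482 0.337 0.5  ] max [0.72 0.58 0.6 ]
top 0.6 582 minx pt [0.482 0.343 0.652] min [0.482 0.337 0.6  ] max [0.574 0.388 0.7  ]
scene 0.1 7232 minx pt [0.469 0.634 0.113] min [ 0.469 -0.2    0.1  ] max [0.9  0.65 0.2 ]
scene 0.2 6492 minx pt [0.481 0.346 0.25 ] min [0.481 0.337 0.2  ] max [0.765 0.65  0.3  ]
scene 0.3 8311 minx pt [0.482 0.345 0.365] min [0.482 0.338 0.3  ] max [0.764 0.65  0.4  ]
scene 0.4 10216 minx pt [0.481 0.346 0.443] min [0.481 0.337 0.4  ] max [0.765 0.65  0.5  ]
scene 0.5 10202 minx pt [0.481 0.347 0.593] min [0.481 0.337 0.5  ] max [0.763 0.607 0.6  ]
scene 0.6 1810 minx pt [0.482 0.345 0.609] min [0.482 0.338 0.6  ] max [0.713 0.548 0.632]
[ 0.44019055 -0.03452187  0.30005395] [ 3.14137372e+00 -2.02558759e-04 -7.63465762e-04] 2.7917 [ 0.27918259 -0.12156805  0.30159589]
[[297.4, 0.0, 276.6], [0.0, 297.4, 212.2], [0.0, 0.0, 1.0]] [ 0.525 -0.034  0.37 ] [[-0.0, -1.0, 0.0], [-0.95, 0.0, 0.33], [-0.33, -0.0, -0.95]]
gauge [(0.78, [0.5117, -0.0317, 0.0613])]
gauge_grip [(0.83, [0.5129, -0.0374, 0.0572])]
```

View pics/w1.png

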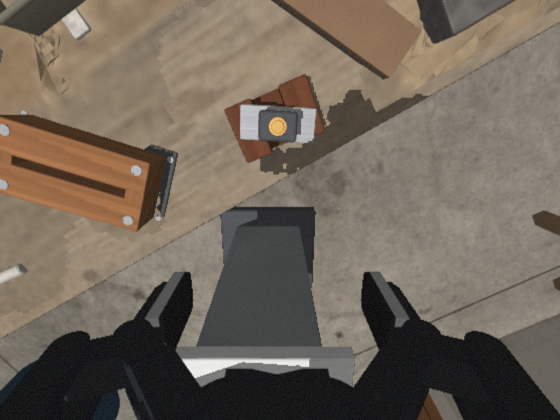

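Run:
```python
from h import *
for c in ["top","w1"]:
    z=np.load(f"pics/{c}.npz"); X=cloud(c,z["d"],{k:z[k] for k in "KRt"})
    def rect(n,s):
        s=cv2.morphologyEx(s.astype(np.uint8),cv2.MORPH_OPEN,np.ones((2,2)))>0
        if s.sum()<5: return
        r=cv2.minAreaRect(X[s][:,:2].astype(np.float32)); print(c,n,s.sum(),np.round(r[0],4),np.round(r[1],4),round(r[2],1),"z",np.round(np.median(X[s],0),4))
    near=(abs(X[...,0]-.51)<.07)&(abs(X[...,1]+.034)<.07); Z=X[...,2]
    rect("base",near&(Z>.0535)&(Z<.066)); rect("base+",near&(Z>.0535)&(Z<.115)); rect("bodytop",near&(Z>.098)&(Z<.107)); rect("tail",near&(Z>.1065)&(Z<.115))
    b,g,r=[z["im"][...,i].astype(int) for i in range(3)]
    rect("orange",near&(r-b>90)&(Z>.09))
    nw=(abs(X[...,0]-.4546)<.1)&(abs(X[...,1]-.19)<.1)
    rect("wptop",nw&(Z>.045)&(Z<.068))
    # dark pixels/low inside top
    a=np.deg2rad(72);e=np.array([np.cos(a),np.sin(a)]);f=np.array([-e[1],e[0]])
    D=X[...,:2]-[.4546,.1904]; u=D@e; v=D@f
    ins=(abs(u)<.068)&(abs(v)<.02)
    rect("groove z",ins&(Z<.050)); rect("groove dark",ins&(z["im"].sum(-1)<.6*np.median(z["im"].sum(-1)[ins])))
    print("screws/top z",np.nanmedian(Z[(abs(u)<.07)&(abs(v)<.035)&(abs(v)>.01)]), "groove min z", np.nanpercentile(Z[ins],[1,3]))
```

```text
top base 281 [ 0.5092 -0.0459] [0.041  0.0956] 5.5 z [nan nan nan]
top base+ 560 [ 0.5015 -0.0503] [0.0325 0.1001] 20.5 z [nan nan nan]
top bodytop 153 [ 0.5099 -0.0443] [0.0279 0.0534] 10.9 z [ 0.5068 -0.0326  0.1031]
top tail 24 [ 0.5078 -0.0369] [0.0088 0.0124] 6.1 z [ 0.5069 -0.0374  0.1084]
top orange 36 [ 0.5095 -0.0371] [0.0132 0.014 ] 81.2 z [ 0.5072 -0.0373  0.1076]
top wptop 2491 [0.4568 0.1852] [0.1614 0.0921] 72.1 z [nan nan nan]
top groove z 223 [0.4539 0.1891] [0.1205 0.0119] 72.1 z [nan nan nan]
screws/top z 0.05422493313448324 groove min z [0.02743998 0.02873008]
w1 base 1429 [ 0.5058 -0.0397] [0.0838 0.0338] 82.2 z [nan nan nan]
w1 base+ 2625 [ 0.5071 -0.0399] [0.0829 0.0338] 84.1 z [nan nan nan]
w1 bodytop 1047 [ 0.5053 -0.0367] [0.0355 0.0364] 83.2 z [nan nan nan]
w1 tail 136 [ 0.5102 -0.0354] [0.0108 0.0101] 42.0 z [ 0.5102 -0.0352  0.1092]
w1 orange 252 [nan nan] [0. 0.] 0.0 z [nan nan nan]
w1 wptop 10615 [0.4477 0.2087] [0.1902 0.1119] 71.9 z [nan nan nan]
w1 groove z 862 [0.4539 0.1918] [0.1232 0.01  ] 73.6 z [nan nan nan]
w1 groove dark 959 [0.4549 0.1917] [0.1227 0.0105] 72.4 z [nan nan nan]
screws/top z 0.05383246769603676 groove min z [0.02983826 0.03212462]
```

```bash
cat >> h.py <<'E'
def rect(X,s,n=""):
    s=s&np.isfinite(X[...,0]); l,lab,st,_=cv2.connectedComponentsWithStats(s.astype(np.uint8))
    k=1+st[1:,4].argmax(); p=X[lab==k]; r=cv2.minAreaRect(p[:,:2].astype(np.float32))
    print(n,len(p),np.round(r[0],4),np.round(r[1],4),round(r[2],1),"z",np.round(np.median(p[:,2]),4)); return r
def snap(n):
    ci=camera_info("wrist"); im,d=read_camera("wrist"); cv2.imwrite(f"pics/{n}.png",im)
    np.savez(f"pics/{n}.npz",im=im,d=d,**{k:np.array(ci[k]) for k in "KRt"}); return im,cloud("",d,ci),ci
def down(a): return [np.pi,0,np.deg2rad(a)]
E
python3 - <<'E'
from h import *
move_to([0.509,-0.036,0.26],down(-94))
im,X,ci=snap("w2"); Z=X[...,2]; s=sense(); print(s["time"],s["q"].round(2),s["eef_pos"],s["force"])
near=(abs(X[...,0]-.51)<.07)&(abs(X[...,1]+.036)<.07)
for n,a,b in [("base",.0535,.064),("base+",.0535,.12),("top",.095,.107),("tail",.1065,.12),("cheek",.043,.0525)]: rect(X,near&(Z>a)&(Z<b),n)
E
```

```text
6.8333 [-0.07  0.17 -0.34  1.07  0.   -1.57] [ 0.50900769 -0.03601514  0.26001921] [ 0.7144323  -0.18969446 -0.39287726]
base 1138 [ 0.5116 -0.0347] [0.0757 0.0337] 87.0 z 0.0579
base+ 2701 [ 0.5116 -0.0347] [0.0757 0.0337] 87.0 z 0.0869
top 1125 [ 0.5113 -0.0349] [0.0337 0.0262] 87.2 z 0.1029
tail 146 [ 0.5116 -0.0347] [0.0106 0.0106] 13.1 z 0.1094
cheek 1141 [ 0.525  -0.0599] [0.0619 0.03  ] 22.1 z 0.048
```

View pics/w2.png

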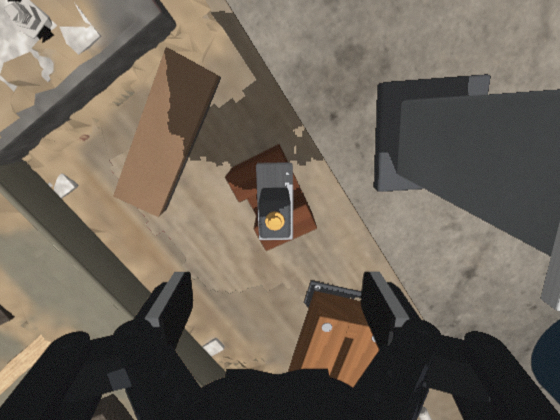

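Run:
```python
from h import *
move_to([0.5115,-0.0348,0.24],down(-93))
move_l([0.5115,-0.0348,0.142],speed=.08,force_limit=8)
print(sense()["eef_pos"],sense()["force"])
close_gripper(50); s=sense(); print(s["grip_width"],s["grip_force"],s["force"])
move_l([0.5115,-0.0348,0.26],speed=.1)
wait(.2); s=sense(); print(s["time"],s["grip_width"],s["grip_force"],s["force"])
move_to([0.37,0.22,0.28],down(-18))
im,X,ci=snap("w3"); Z=X[...,2]; s=sense(); print(s["time"],s["eef_pos"],s["force"],s["torque"])
a=np.deg2rad(72);e=np.array([np.cos(a),np.sin(a)]);f=np.array([-e[1],e[0]])
D=X[...,:2]-[.4546,.1904]; u=D@e; v=D@f
rect(X,(abs(u)<.09)&(abs(v)<.05)&(Z>.046)&(Z<.064),"wp")
ins=(abs(u)<.07)&(abs(v)<.012)
rect(X,ins&(Z<.050),"groove<50"); rect(X,ins&(Z<.044),"groove<44")
print(np.nanpercentile(Z[(abs(u)<.05)&(abs(v)<.01)],[.5,2,5,10,50,90]))
```

```text
[ 0.51194771 -0.03483169  0.14254136] [ 0.2292136   0.25176344 -0.44890862]
0.025308918004113546 50.03882646560669 [-1.07512121  0.57996504  3.24461889]
10.5667 0.025133328659143823 49.22017514705658 [ 0.52094824 -0.97476546 -3.89213556]
11.7417 [0.37069121 0.21944692 0.27996846] [ 0.51870157 -0.15354927 -3.89288639] [-0.03979684  0.02669003 -0.0201607 ]
wp 14788 [0.4559 0.1909] [0.1605 0.0829] 71.9 z 0.0539
groove<50 1379 [0.4563 0.1905] [0.1209 0.0093] 71.9 z 0.03
groove<44 1353 [0.4564 0.1907] [0.1206 0.0092] 71.9 z 0.03
[0.02821622 0.02867649 0.02903979 0.02937455 0.05223715 0.05447528]
```

View pics/w3.png

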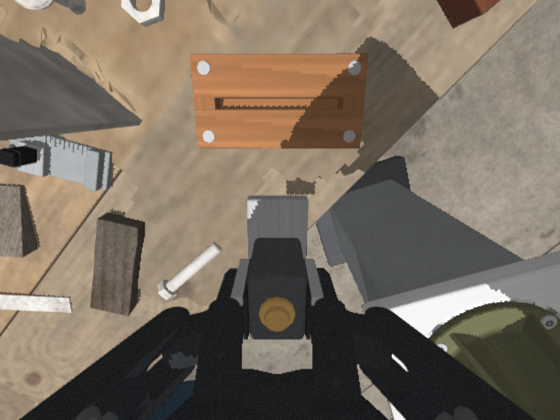

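Run:
```python
from h import *
z=np.load("pics/w3.npz"); X=cloud("",z["d"],{k:z[k] for k in "KRt"})
t=np.array([0.37069,0.21945,0.27997]); a=np.deg2rad(-18); D=X-t
u=D[...,0]*np.cos(a)+D[...,1]*np.sin(a); v=-D[...,0]*np.sin(a)+D[...,1]*np.cos(a)
T=np.stack([u,v,D[...,2]],-1); n=(abs(u)<.06)&(abs(v)<.03)
for lo,hi in [(-.036,-.03),(-.043,-.036),(-.09,-.078)]:
    rect(T,n&(T[...,2]>lo)&(T[...,2]<hi),f"{lo}")
r=rect(T,(abs(u)<.05)&(abs(v)<.013)&(T[...,2]>-.0365)&(T[...,2]<-.028),"tail")
```

```text
-0.036 527 [0.0005 0.0011] [0.0114 0.011 ] 16.8 z -0.0329
-0.043 3704 [ 0.0026 -0.0017] [0.0395 0.044 ] 33.6 z -0.0393
-0.09 2812 [0.0206 0.0008] [0.0362 0.0341] 0.7 z -0.0842
tail 610 [0.0016 0.0016] [0.0134 0.0138] 6.6 z -0.0331
```

Run:
```python
from h import *
xy=[.4553,.1901]
move_to(xy+[.24],down(-18.1)); move_l(xy+[.195],speed=.08); wait(.2)
s=sense(); f0=s["force"][2]; print(s["time"],s["eef_pos"],s["force"])
hit=move_l(xy+[.150],speed=.015,force_limit=2.5); s=sense(); print(hit,s["time"],s["eef_pos"],s["force"])
z=s["eef_pos"][2]; 
if z<.172:
    for i in range(40):
        z-=.001; move_l(xy+[z],speed=.02,force_limit=7); s=sense()
        print(round(z,4),s["eef_pos"].round(5)[2],(s["force"]).round(2))
        if s["force"][2]-f0>9 or z<.142: break
    print(s["time"])
```

```text
13.1333 [0.45567535 0.19026782 0.19557826] [-0.49380972 -0.35669374 -4.66649191]
True 15.3333 [0.45520974 0.19007494 0.15678007] [1.9076354  0.06433599 0.42289005]
0.1558 0.15591 [0.   0.75 1.57]
0.1548 0.15475 [0.86 0.38 1.12]
0.1538 0.15373 [0.78 0.09 1.  ]
0.1528 0.15275 [ 1.23  0.94 -0.11]
0.1518 0.15177 [1.09 0.94 0.4 ]
0.1508 0.15075 [2.14 1.16 0.78]
0.1498 0.14977 [2.03 0.15 0.23]
0.1488 0.14875 [1.91 0.59 1.28]
0.1478 0.14808 [ 0.53 -0.08  4.79]
17.5833
```

Run:
```python
from h import *
xy=[.4553,.1901]; z=.1478
for i in range(14):
    F=np.mean([sense()["force"][2] for _ in range(4)])
    if F>13.5: break
    z-=.0002 if F<10 else .0001; move_l(xy+[z],speed=.01,force_limit=12); wait(.1); s=sense(); print(round(z,4),s["eef_pos"].round(5),s["force"].round(2),s["torque"].round(2))
for i in range(5): wait(.25); print(sense()["force"].round(2))
s=sense(); print(s["time"],s["eef_pos"])
snap("w4")
```

```text
0.1476 [0.45538 0.19012 0.14805] [ 0.17 -0.12  6.69] [ 0.03 -0.12  0.07]
0.1474 [0.45539 0.19013 0.14805] [-1.15 -1.12  8.47] [-0.02 -0.01 -0.  ]
0.1472 [0.45537 0.19014 0.14803] [-0.98 -0.1  10.46] [-0.07  0.12 -0.  ]
0.1471 [0.45538 0.19013 0.14802] [-1.57 -1.93 11.3 ] [-0.09  0.18 -0.  ]
0.147 [0.45537 0.19013 0.14804] [-1.6  -0.14 12.67] [-0.15  0.3   0.01]
0.1469 [0.45535 0.19011 0.14801] [-1.92 -0.47 14.28] [-0.16  0.38 -0.  ]
[-2.44 -0.75 14.13]
[-2.21 -1.15 13.92]
[-2.05 -0.99 14.54]
[-2.4  -1.1  13.66]
[-2.25 -1.17 13.76]
20.9333 [0.45536598 0.19013295 0.1480307 ]
```

Run:
```python
from h import *
xy=[.4553,.1901]
move_l(xy+[.1478],speed=.02); wait(.1); print(sense()["force"])
gripper_open(); move_l(xy+[.27],speed=.1)
im,X,ci=snap("w5"); Z=X[...,2]; s=sense(); print(s["time"],s["force"])
near=(abs(X[...,0]-.455)<.05)&(abs(X[...,1]-.19)<.05)
rect(X,near&(Z>.060)&(Z<.069),"base"); rect(X,near&(Z>.102)&(Z<.1125),"top"); rect(X,near&(Z>.116)&(Z<.14),"tail")
m=near&(Z>.060)&(Z<.069); P=X[m]; A=np.c_[P[:,:2]-[.455,.19],np.ones(len(P))]; print("base plane",np.linalg.lstsq(A,P[:,2],rcond=None)[0])
rect(X,(abs(X[...,0]-.456)<.1)&(abs(X[...,1]-.19)<.1)&(Z>.048)&(Z<.058),"wood")
move_to([.40,.44,.28],down(-18))
im,X,ci=snap("w6")
for q in ["rule","carriage","carriage_knob"]: print(q,[(round(o["conf"],2),np.round(w("",o["at"],ci),4).tolist()) for o in spot_in("wrist",q)[:2]])
print(sense()["time"],sense()["eef_pos"])
Z=X[...,2]; n=(abs(X[...,0]-.48)<.1)&(abs(X[...,1]-.45)<.1)
for nm,a,b in [("plate",.006,.0145),("all",.006,.06),("mid",.015,.025),("knob",.04,.06)]: rect(X,n&(Z>a)&(Z<b),nm)
big=cv2.resize(np.hstack([im]),None,fx=1.4,fy=1.4); cv2.imwrite("pics/w6b.png",big)
```

```text
[-1.19318556  0.46612012  7.9684562 ]
23.375 [-0.40205307 -0.2536516  -0.40617148]
base 1136 [0.4559 0.1905] [0.034  0.0757] 71.6 z 0.0639
top 1069 [0.4562 0.1907] [0.0265 0.0332] 71.1 z 0.1088
tail 155 [0.4558 0.191 ] [0.0101 0.0108] 72.1 z 0.1247
base plane [-0.00593843 -0.01228463  0.06395905]
wood 9628 [0.4562 0.1906] [0.1603 0.0839] 71.9 z 0.0538
rule [(0.82, [0.4772, 0.4452, 0.0066]), (0.62, [0.4859, 0.4701, 0.0205])]
carriage [(0.8, [0.4856, 0.4667, 0.0189]), (0.34, [0.4559, 0.2369, 0.0543])]
carriage_knob [(0.61, [0.4848, 0.4707, 0.0157])]
24.575 [0.40077278 0.43867895 0.28019037]
plate 2979 [0.5268 0.3942] [0.1381 0.0532] 33.5 z 0.0082
all 4422 [0.4782 0.4464] [0.1102 0.0468] 56.1 z 0.0106
mid 630 [0.4126 0.5383] [0.0233 0.0538] 89.7 z 0.0188
knob 503 [0.53   0.3718] [0.0879 0.0009] 30.0 z 0.0502
```

View pics/w5.png

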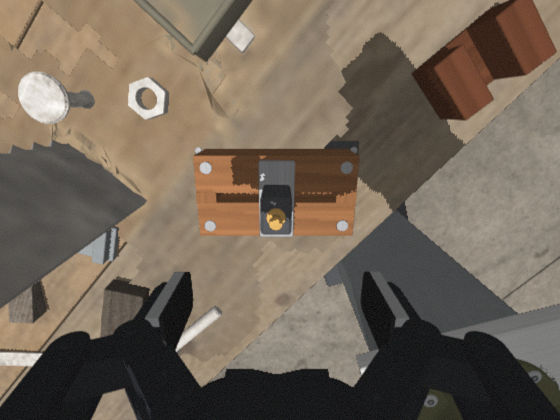

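View pics/w6b.png

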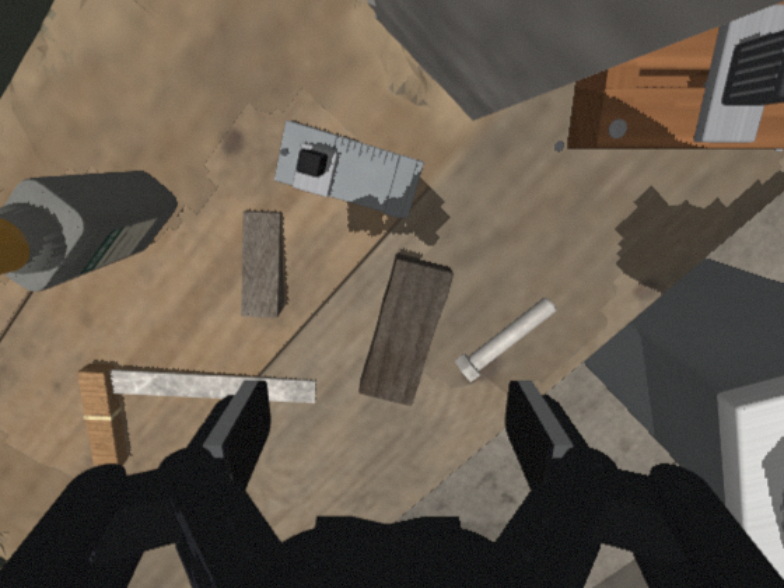

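Run:
```python
from h import *
for c in ["top","scene","w6"]:
    z=np.load(f"pics/{c}.npz"); X=cloud(c,z["d"],{k:z[k] for k in "KRt"})
    s=(X[...,2]>.12)&(X[...,0]>.3)&(X[...,0]<.8)&(X[...,1]>.2)&(X[...,1]<.56)&(X[...,2]<.9); P=X[s]
    for b in (42.5,43.5):
        b=np.deg2rad(b); d=P[:,0]*np.sin(b)-P[:,1]*np.cos(b); al=P[:,0]*np.cos(b)+P[:,1]*np.sin(b)
        k=al<.8; print(c,len(P),"min clr al<.8:",d[k].min().round(3),"al<.68",d[al<.68].min().round(3), P[k][d[k].argmin()].round(3))
    if c=="scene": 
        s=(X[...,0]<.6)&(X[...,0]>.2)&(X[...,1]>.5)&(X[...,1]<.8)&(X[...,2]<.4); print("bottle max z",np.nanmax(X[...,2][s]), X[s][X[s][:,2]>.06].min(0))
for p in ([.485,.465,.2],[.485,.465,.10]):
    q=inverse_kinematics(p,down(146)); print(None if q is None else np.round(q,2))
```

```text
top 15754 min clr al<.8: 0.072 al<.68 0.072 [0.482 0.344 0.156]
top 15754 min clr al<.8: 0.082 al<.68 0.082 [0.482 0.344 0.156]
scene 31497 min clr al<.8: 0.069 al<.68 0.069 [0.481 0.347 0.593]
scene 31497 min clr al<.8: 0.08 al<.68 0.08 [0.481 0.347 0.593]
bottle max z 0.3759689352040353 [0.46866665 0.58693711 0.06002041]
w6 49064 min clr al<.8: -0.096 al<.68 -0.096 [0.414 0.509 0.278]
w6 49064 min clr al<.8: -0.085 al<.68 -0.085 [0.414 0.509 0.278]
[ 0.76  0.5  -0.01  1.06  0.    1.36]
[ 0.76  0.58 -0.12  0.87  0.    1.36]
```

Run:
```python
from h import *
move_to([.40,.44,.28],down(146))
move_to([.48,.46,.24],down(146)); s=sense(); print(s["time"],s["q"].round(2),s["eef_pos"],s["force"].round(2))
im,X,ci=snap("w7"); Z=X[...,2]
n=(abs(X[...,0]-.48)<.09)&(abs(X[...,1]-.45)<.09)
for nm,a,b in [("plate",.007,.0135),("all",.007,.06),("mid",.0155,.026),("knob",.045,.056)]:
    try: rect(X,n&(Z>a)&(Z<b),nm)
    except Exception as e: print(nm,e)
e=np.array([np.cos(np.deg2rad(56.1)),np.sin(np.deg2rad(56.1))]); f=np.array([-e[1],e[0]])
D=X[...,:2]-[.4782,.4464]; u=D@e; v=D@f
for k in np.arange(-.066,.066,.004):
    print(round(k,3),np.nanmedian(Z[(abs(u-k)<.002)&(abs(v)<.016)]).round(4),np.nanmedian(Z[(abs(u-k)<.002)&(abs(v)<.006)]).round(4))
cv2.imwrite("pics/w7b.png",cv2.resize(im[60:330,120:440],None,fx=2,fy=2))
```

```text
27.9083 [0.76 0.47 0.03 1.13 0.   1.36] [0.48024253 0.45959637 0.23875339] [-0.48  0.36  0.41]
plate 2721 [0.4779 0.4462] [0.1099 0.0459] 56.0 z 0.0101
all 4418 [0.4779 0.4462] [0.1099 0.046 ] 56.0 z 0.0107
mid 633 [0.4868 0.47  ] [0.0275 0.0339] 56.1 z 0.02
knob 413 [0.5405 0.3771] [0.0675 0.0022] 30.4 z 0.0506
-0.066 -0.0001 -0.0005
-0.062 -0.0 -0.0012
-0.058 0.2357 0.2364
-0.054 0.2363 0.2365
-0.05 0.235 0.2357
-0.046 0.2335 0.2333
-0.042 0.2307 0.2316
-0.038 0.2306 0.2312
-0.034 0.2105 0.2352
-0.03 0.2026 0.1997
-0.026 0.2459 0.0105
-0.022 0.0102 0.0103
-0.018 0.0101 0.0101
-0.014 0.01 0.0101
-0.01 0.0101 0.0103
-0.006 0.0107 0.0103
-0.002 0.2392 0.0103
0.002 0.2396 0.0101
0.006 0.2398 0.0099
0.01 0.2404 0.0188
0.014 0.2402 0.0203
0.018 0.1455 0.0507
0.022 0.2388 0.0512
0.026 0.2396 0.051
0.03 0.0506 0.0508
0.034 0.0207 0.0204
0.038 0.0191 0.0192
0.042 0.0101 0.0103
0.046 0.0101 0.0102
0.05 0.2462 0.0113
0.054 0.202 0.1999
0.058 0.2167 0.2367
0.062 0.2234 0.2325
```

View pics/w7b.png

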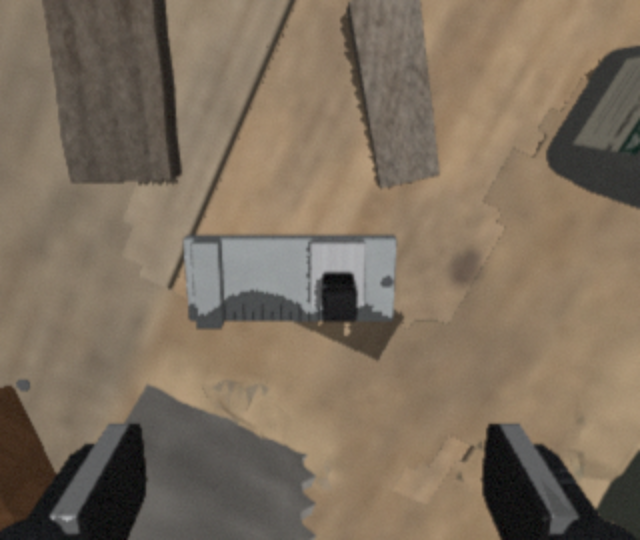

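Run:
```python
from h import *
z=np.load("pics/w7.npz"); X=cloud("",z["d"],{k:z[k] for k in "KRt"}); Z=X[...,2]
a=np.deg2rad(56.0);e=np.array([np.cos(a),np.sin(a)]);f=np.array([-e[1],e[0]])
D=X[...,:2]-[.4779,.4462]; u=D@e; v=D@f; T=np.stack([u,v,Z],-1)
n=(abs(u)<.057)&(abs(v)<.025)
k=rect(T,n&(Z>.046)&(Z<.056)&(u>.01)&(u<.04),"knob uv"); 
s=n&(u<-.02)&(Z>.017)&(Z<.024); rect(T,s,"shoulder"); print(np.percentile(u[s],[1,50,99]))
s=n&(u>-.02)&(Z>.017)&(Z<.024); rect(T,s,"carriage"); print(np.percentile(u[s],[1,50,99]))
p=np.array([.4779,.4462])+e*k[0][0]+f*k[0][1]; print(p.round(4))
move_l([*p,.2],speed=.1,frame=down(146)); move_l([*p,.100],speed=.1,force_limit=6)
s=sense();print(s["time"],s["eef_pos"],s["force"].round(2))
close_gripper(30); s=sense();print(s["time"],s["eef_pos"],s["grip_width"],s["force"].round(2),s["q"].round(2))
```

```text
knob uv 296 [0.0246 0.0005] [0.0157 0.0155] 0.3 z 0.0508
shoulder 621 [-0.0419 -0.    ] [0.0141 0.046 ] 0.2 z 0.021
[-0.0485772  -0.04148184 -0.03489279]
carriage 619 [0.0247 0.0059] [0.0275 0.0338] 0.3 z 0.02
[0.01103031 0.02401368 0.03827343]
[0.4912 0.4669]
29.6833 [0.49166297 0.46733778 0.10086004] [0.36 0.33 1.12]
30.3167 [0.49124171 0.46690573 0.10021117] 0.015145036494512078 [-0.45 -0.17  2.73] [ 0.76  0.59 -0.11  0.87 -0.    1.35]
```

Run:
```python
from h import *
a=np.deg2rad(56.0);e=np.array([np.cos(a),np.sin(a)])
p0=sense()["eef_pos"].copy()
def to(d,**k):
    q=p0[:2]+e*d; return move_l([*q,p0[2]],**k)
print(to(-.040,speed=.05,force_limit=15)); 
h=to(-.050,speed=.015,force_limit=8); wait(.1); s=sense(); d=(s["eef_pos"][:2]-p0[:2])@e; print("stop",h,d,s["force"].round(2),s["time"])
to(d+.0250,speed=.04); wait(.2); s=sense(); print("at",(s["eef_pos"][:2]-p0[:2])@e,s["force"].round(2))
```

```text
False
stop True -0.046300509977467874 [ 0.75 -0.52  4.05] 31.8833
at -0.02176175762806393 [-1.57 -1.04  4.45]
```

Run:
```python
from h import *
a=np.deg2rad(56.0);e=np.array([np.cos(a),np.sin(a)]);f=np.array([-e[1],e[0]])
p0=np.array([0.49124171,0.46690573,0.10021117])
q=p0[:2]-e*.0206; move_l([*q,p0[2]],speed=.02); wait(.2); print((sense()["eef_pos"][:2]-p0[:2])@e)
gripper_open(); move_l([*q,.24],speed=.1); wait(.1)
im,X,ci=snap("w8"); Z=X[...,2]
D=X[...,:2]-[.4779,.4462]; u=D@e; v=D@f; T=np.stack([u,v,Z],-1)
n=(abs(u)<.057)&(abs(v)<.025)
k=rect(T,n&(Z>.046)&(Z<.056)&(u>-.03)&(u<.04),"knob uv")
s=n&(u<-.025)&(Z>.017)&(Z<.024); rect(T,s,"shoulder"); A=np.percentile(u[s],99)
s=n&(u>-.02)&(Z>.017)&(Z<.024); rect(T,s,"carriage"); B=np.percentile(u[s],1); print(A,B,"gap",B-A,"knob gap",k[0][0]-.014-A)
move_to([.40,.44,.30],down(146)); read_camera("top"); im,d=read_camera("top")
X=cloud("top",d); Z=X[...,2]; n=(abs(X[...,0]-.455)<.05)&(abs(X[...,1]-.19)<.05)
rect(X,n&(Z>.102)&(Z<.1135),"gauge top"); rect(X,n&(Z>.118),"tail"); s=sense(); print(s["time"],s["force"].round(2),s["grip_width"])
cv2.imwrite("pics/top2.png",cv2.resize(im[131:309,78:428],None,fx=2.2,fy=2.2))
```

```text
-0.02126421634201177
knob uv 289 [0.004  0.0003] [0.0148 0.0156] 0.1 z 0.0509
shoulder 620 [-0.0419  0.0002] [0.0452 0.0142] 89.8 z 0.021
carriage 624 [0.0039 0.0059] [0.0335 0.0279] 89.8 z 0.02
-0.034920777155881724 -0.009947335497505767 gap 0.024973441658375957 knob gap 0.024928080311840378
gauge top 172 [0.4541 0.1905] [0.026  0.0344] 72.6 z 0.1091
tail 22 [0.4545 0.1908] [0.0084 0.0094] 89.0 z 0.1249
36.2667 [0.39 0.09 0.66] 0.08561619420947703
```

View pics/top2.png

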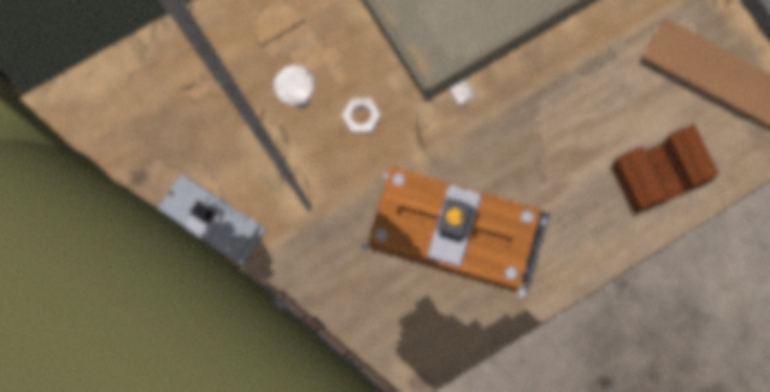

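The picture shows the gauge standing across the groove at about (455,217), and the carriage at about (205,212) with a gap of roughly 24.9 mm. The groove depth came out between 24.5 and 25.0 mm, so I'm handing the job in.

```bash
python3 -c "
from rig import *
print(sign_off())"
```

```text
the job is handed in; nothing more can be done
None
```

The job is handed in at about 36 s: the gauge is standing across the middle of the groove after being held down at about 14 N, the groove depth measured about 24.8 mm, and the carriage gap measures about 24.9 mm.

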